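# Drain the boiled eggs over the container

### The job

The two eggs are done: take the wire basket by its handle, lift it out of the saucepan, carry it over the things standing between and bring it down inside the empty steel container, lengthways with it. Finish there still holding it, level, still and centred, with its feet about 25 mm above the container's floor so that it can drip: it must touch neither floor nor walls. Keep both eggs in the basket, leave the saucepan and the container standing where they are, and do not disturb anything else.

Things in the scene. Friction and masses are not known exactly. Their poses are not given: they have to be found in the camera images.
- egg_basket: rectangular wire basket of bare steel standing in the saucepan, 98 x 70 mm at the rim (105 mm long over the bail's pivots on the short ends), 62 mm deep, about 0.24 kg without eggs. Origin: underneath, in the middle, level with the bottom of its two foot runners; x along its long side, z up. Its folding bail (arched handle) turns about its x axis through the point (0, 0, 58 mm)
- bail_grip: round wooden grip on top of the basket's bail: a cylinder 14 mm thick, 56 mm long along its own x (parallel to the basket's x, level). Origin: its centre, 90 mm from the pivot axis: 148 mm above the basket's feet when the bail is upright, about 137 mm when it leans on a stop. Thin wires run from its ends down to the basket's short ends
- bail (a joint): lean of the bail about the basket's x: 0 upright, + leans to the basket's -y side, - to +y; stops at -0.5 and 0.5 rad. It turns freely and falls to a stop if not held, so at first it mostly leans to one side. A lifted basket hangs level from it by its own weight, the grip up to 43 mm to one side of its middle if the lean is kept in the grip
- egg_0: brown egg, 54 mm long, 42 mm thick, 55 g, lying loose in the basket; origin at its centre
- egg_1: the other egg, the same, beside it; origin at its centre
- saucepan: steel saucepan, round bowl 147 mm across, rim 75 mm high, floor 3 mm thick, 0.7 kg, loose on the worktop; handle 18 mm wide, rising to 93 mm at its end. Origin: on the surface, 84 mm from under the bowl's centre, which lies at its +y; the handle points to its -y
- saucepan_centre (a point): point on the surface under the middle of the saucepan's bowl
- drip_pan: empty rectangular steel container (ninth-size gastronorm), 176 x 108 mm over its rim, 65 mm high, loose, 0.4 kg; inside 154 x 86 mm between the walls, its inner floor 2.5 mm above the origin. Origin: centre of its underside; x along its long side. (The similar container to the right with diced onion in it is not meant)
- spice_tin: white spice shaker, 55 mm across, 94 mm high, standing between saucepan and container; origin under its centre
- steel_cup: tall steel cup, 69 mm across, 98 mm high, in the same row; origin under its centre
- kitchen_timer: twist timer, 66 mm across, 42 mm high, in the same row; origin under its centre
- onion_pan: steel container with diced onion, 109 x 177 x 65 mm, at the right; origin under its centre

How it is judged:
By the outcome, as a careful person would: the job done as asked, in the order asked, and still so for the second after the job is handed in, while the arm keeps its last pose, push and grip.
It also fails if it takes over 51 s, if anything falls off the work surface, if the arm or the gripper's body presses on something with over 40 N, if the wrist force passes 120 N, or if a joint passes its speed limit or range.

### The arm

A 7-joint arm with a two-finger parallel gripper is mounted at the origin on a cart in front of the work surface, level with it; the furniture and walls round the work are solid. World frame = base frame: x ahead of the robot, y to its left, z up, the work surface at z = 0. Lengths are in m, angles in degrees, forces in N, time in s.
With the tool pointing down it reaches from about 0.425 to 0.975 m from the base axis. Payload 16.7 kg.
Tool frame: the origin (TCP) lies on the centre line of the jaws, within the pads' length; the fingertips stand 11 mm ahead of it and the grasp point (between the pads) lies 8 mm behind it; z points along the fingers, y is the line along which they close (so a half turn about z gives the same grasp; the last joint's range is limited). The gripper opens to 85 mm and grips with 20 to 120 N. Pads are 22 mm wide; open, the fingers measure 114 mm over their backs; the gripper's body (76 mm by 85 mm) begins 54 mm behind the grasp point. The pads swing forward as they close: fully open they stand 13 mm farther back than shut.
Start: joints at [-74.57, 24.414, 4.234, 92.017, -1.954, 63.644, -3.845], TCP at [0.274, 0.617, 0.242] pointing down, gripper open.
Joint ranges: [-163.25, 163.25], [-28.42, 122.38], [-70.27, 78.77], [12.13, 141.07], [-58.53, 238.53], [9.26, 117.41], [-156.51, 156.51]. Speed limits (degrees/s): [108.29, 108.29, 136.94, 136.94, 172.46, 172.46, 172.46].

### API

Orientations are given as a 3x3 rotation matrix whose columns are the frame's x, y, z axes.
In Python, from bench import bot gives the robot as it stands. Calls block until the motion is done:
- bot.reach(position, orientation): joint-space move of the TCP to a pose.
- bot.servo_line(position, frame=None, rate=0.15): straight line of the TCP; frame=None keeps the orientation; rate is the mean speed in m/s.
- bot.move_j(angles): joint-space move.
- bot.gripper_to(opening, effort=None): opening from 0.0 (shut) to 1.0 (fully open); effort is the grip in N (None keeps the last); returns when the fingers have stopped.
- bot.sleep(seconds).
- bot.ik(position, orientation): joint angles nearest the present ones, or None.
- bot.sense(): the state.
- bot.grab_frame(name): name is "scene" or "top" or "wrist"; returns a dict with "frame" (480x640x3 uint8, blue, green, red), "range_z" (480x640 float32, m along the optical axis (not along the pixel's ray), 0 where there is no reading), "fx", "fy", "cx", "cy" (pixels), "R" (3x3) and "t" (3): a world point X has camera coordinates R X + t. Camera axes: x right, y down, z forward; pixel columns grow to the right and rows downward; lengths in m; the calibration is good to about 2 mm. The wrist camera is an equidistant fisheye: a pixel r from the principal point sees the ray r / f radians off the axis. A picture is of the moment at which its call begins.
A pose or a line that the arm cannot do raises bot.MotionError and nothing moves.
- bot.finish_job(): hands the job in; it is judged then, once.
The state is a dict: "clock": time; "joints": joint angles; "dq": joint speeds; "effort": joint torques, N m; "eef_pos": TCP position; "eef_rot": TCP orientation; "force": force on the tool from outside, world axes, zero at the start; "torque": the same for the moment, N m; "finger_gap": opening from 0.0 (shut) to 1.0 (fully open); "gripper_force": force on a finger pad.
Only numpy, scipy, OpenCV 4.12 (cv2) and the standard library are available. Lean on these libraries where they do the work, as an engineer would, in place of code of your own. Each camera call takes 0.05 s, during which the arm holds its last target. There are 200 camera calls.

## Working session

There is one attempt and no reset: what is moved stays moved. The work goes in short steps, each a Python script; the robot and the scene stay as the last script left them, time stands still between calls to the robot, and variables do not carry over. Pictures are saved under pics/ and viewed, at most 10 in all, crops included, and the job is handed in when it is done.

```bash
mkdir -p pics; ls
python3 - <<'E'
from bench import bot
import cv2,numpy as np
s=bot.sense();print(s['clock'],s['eef_rot'],s['finger_gap'])
for n in("scene","top"):
    f=bot.grab_frame(n);cv2.imwrite(f"pics/{n}0.png",f["frame"]);np.savez(f"pics/{n}0.npz",**f);print(n,f["fx"],f["cx"],f["cy"],np.round(f["R"],3),f["t"],(f["range_z"]>0).mean())
E
```

```text
bench.py
pics
0.0 [[-9.13558245e-01  4.06707662e-01 -4.58029536e-04]
 [ 4.06707916e-01  9.13557501e-01 -1.16711437e-03]
 [-5.62380369e-05 -1.25251119e-03 -9.99999214e-01]] 0.9980441727749811
scene 568.6985647666756 323.69597038856006 236.53511792132994 [[ 0.04  -0.999  0.008]
 [-0.428 -0.024 -0.903]
 [ 0.903  0.032 -0.429]] [-0.12166387  0.33978247  0.88648951] 0.9876529947916667
top 477.70761550238217 319.1069042167513 242.76466293238522 [[-0.003 -1.     0.016]
 [-0.993  0.001 -0.115]
 [ 0.115 -0.016 -0.993]] [-0.11533969  0.54986909  1.09867217] 0.996015625
```

View pics/scene0.png

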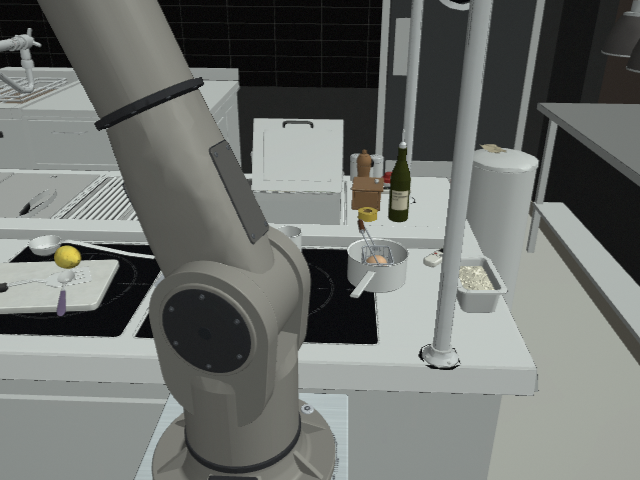

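View pics/top0.png

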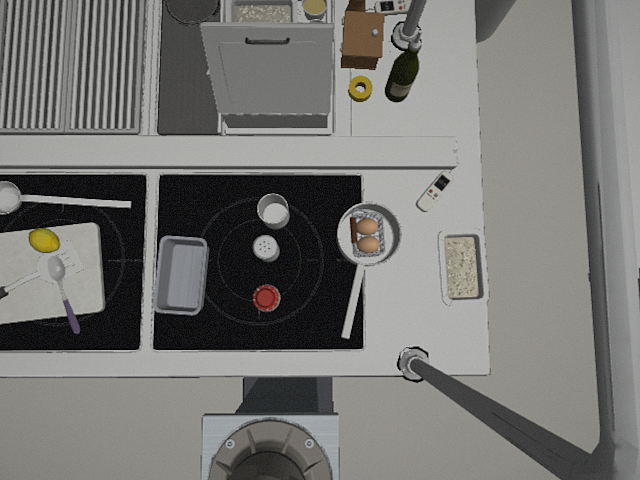

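The top view shows the saucepan at about (367,235), with the brown grip at about (353,230) leaning left and the eggs at (368,228) and (368,244). The drip pan is at (181,275). The cup (273,210), shaker (265,248) and timer (266,298) stand between them. A vertical post stands at (410,360), right of the saucepan handle.

```bash
cat > h.py <<'E'
import numpy as np,cv2
def cast(f,uv,z):
    uv=np.atleast_2d(uv).astype(float)
    d=np.c_[(uv[:,0]-f["cx"])/f["fx"],(uv[:,1]-f["cy"])/f["fy"],np.ones(len(uv))]@f["R"]
    c=-f["R"].T@f["t"]
    return c+d*((z-c[2])/d[:,2])[:,None]
def cloud(f):
    v,u=np.mgrid[:480,:640];z=f["range_z"].astype(float)
    P=np.stack([(u-f["cx"])/f["fx"]*z,(v-f["cy"])/f["fy"]*z,z],-1)
    return (P-f["t"])@f["R"]
E
python3 - <<'E'
from h import *
f=dict(np.load("pics/top0.npz"));s=dict(np.load("pics/scene0.npz"))
im=f["frame"];W=cloud(f)
def heights(n,u0,u1,v0,v1):
    p=W[v0:v1,u0:u1].reshape(-1,3);print(n,np.round(np.percentile(p[:,2],[2,25,50,75,98]),3))
heights("table",400,430,300,330)
# drip pan: pixels with height in rim band
def band(u0,u1,v0,v1,z0,z1):
    m=np.zeros((480,640),bool);m[v0:v1,u0:u1]=True
    return m&(W[...,2]>z0)&(W[...,2]<z1)
for n,b in dict(drip=(145,220,225,325,.055,.075),onion=(430,495,225,310,.058,.075)).items():
    p=W[band(*b)];r=cv2.minAreaRect((p[:,:2]*1000).astype(np.float32));print(n,len(p),r,np.median(p[:,2]))
for n,b in dict(cup=(250,295,185,235,.085,.11),tin=(245,285,228,268,.08,.105),timer=(245,290,280,318,.03,.055)).items():
    p=W[band(*b)];c,r=cv2.minEnclosingCircle((p[:,:2]*1000).astype(np.float32));print(n,len(p),c,r,np.median(p[:,2]))
p=W[band(325,410,195,275,.068,.082)];print("pan",len(p),cv2.minEnclosingCircle((p[:,:2]*1000).astype(np.float32)))
hsv=cv2.cvtColor(im,cv2.COLOR_BGR2HSV)
print(hsv[230,353],hsv[230,368],im[230,353],im[228,368])
g=W[215:260,340:385,2];print(g.max())
p=W[band(325,410,195,275,.11,.18)];print("grip hi",len(p),p.mean(0) if len(p) else 0, cv2.minAreaRect((p[:,:2]*1000).astype(np.float32)))
# tall posts
m=(W[...,2]>.2)&(W[...,0]>.1)&(W[...,0]<1.0)&(abs(W[...,1])<.7);p=W[m];print("tall",m.sum(),p.min(0),p.max(0))
cv2.imwrite("pics/c1.png",np.hstack([cv2.resize(im[190:280,325:415],(400,400),interpolation=cv2.INTER_CUBIC),cv2.resize(s["frame"][210:305,335:430],(400,400),interpolation=cv2.INTER_CUBIC)]))
E
```

```text
table [-0.004 -0.001  0.001  0.002  0.005]
drip 902 ((474.2204895019531, 200.76644897460938), (109.11817932128906, 176.0518341064453), 85.46955871582031) 0.06455004066953104
onion 1559 ((491.8619689941406, -447.3496398925781), (175.9915313720703, 109.87905883789062), 2.3821849822998047) 0.06483193610668328
cup 154 (621.0806884765625, -11.12906551361084) 34.725032806396484 0.09784150561185342
tin 473 (535.1524658203125, 6.513518810272217) 27.653778076171875 0.09285294823691742
timer 358 (422.1377868652344, 9.17617416381836) 29.09651756286621 0.04096629368950299
pan 478 ((567.5128173828125, -231.24342346191406), 73.96771240234375)
[ 16 204  70] [ 15 101 154] [14 43 70] [102 136 167]
1.1564636409894693
grip hi 226 [ 0.564355   -0.18955707  0.14368391] ((565.1561279296875, -193.42825317382812), (102.13787078857422, 24.00145721435547), 4.791673183441162)
tall 35854 [ 0.2504714  -0.35498057  0.20001842] [0.94863993 0.11752143 1.15646364]
```

View pics/c1.png

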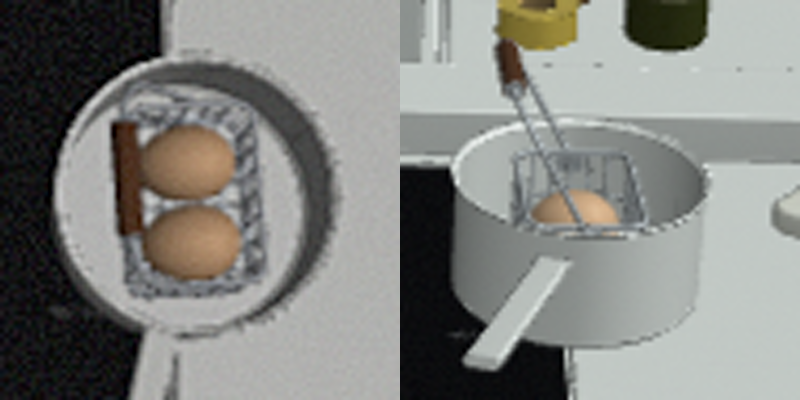

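The crop shows the wooden grip leaning to world +y (left in the top view), close to parallel with world x. Both eggs lie in the basket. The scene view confirms the bail is up on its stop.

Run:
```python
from h import *
from bench import bot
f=dict(np.load("pics/top0.npz"));s=dict(np.load("pics/scene0.npz"));W=cloud(f)
def brown(f,u0,u1,v0,v1):
    h=cv2.cvtColor(f["frame"],cv2.COLOR_BGR2HSV);m=np.zeros((480,640),np.uint8)
    k=((h[...,0]<20)|(h[...,0]>174))&(h[...,1]>150)&(h[...,2]<120)
    m[v0:v1,u0:u1]=k[v0:v1,u0:u1];v,u=np.nonzero(m);return np.c_[u,v].astype(np.float32)
pt=brown(f,340,365,205,250);ps=brown(s,352,375,210,240)
print(len(pt),pt.mean(0),len(ps),ps.mean(0))
# triangulate
P=[np.array([[q["fx"],0,q["cx"]],[0,q["fy"],q["cy"]],[0,0,1]])@np.c_[q["R"],q["t"]] for q in(f,s)]
X=cv2.triangulatePoints(P[0],P[1],pt.mean(0).reshape(2,1).astype(float),ps.mean(0).reshape(2,1).astype(float));print("tri",(X[:3]/X[3]).ravel())
g=cast(f,pt,.1445);print("grip rect",cv2.minAreaRect((g[:,:2]*1000).astype(np.float32)),g.mean(0))
l=cv2.fitLine((g[:,:2]*1000).astype(np.float32),cv2.DIST_L2,0,.01,.01).ravel();print("yaw",np.degrees(np.arctan2(l[1],l[0])))
d=np.array([W[int(v),int(u)] for u,v in pt]);print("depth grip",np.median(d,0))
# basket rim band
m=np.zeros((480,640),bool);m[195:275,325:410]=True
m&=(W[...,2]>.055)&(W[...,2]<.071)&(np.hypot(W[...,0]-.567,W[...,1]+.231)<.064)
p=W[m];print("rim",len(p),cv2.minAreaRect((p[:,:2]*1000).astype(np.float32)),p.mean(0))
p=W.reshape(-1,3);
for z in(.25,.4,.6): 
    q=p[(abs(p[:,2]-z)<.03)&(p[:,1]<-.15)&(p[:,0]<.7)&(p[:,0]>.1)&(p[:,1]>-.6)];print(z,len(q),q.min(0) if len(q) else 0,q.max(0) if len(q) else 0)
```

```text
79 [352.59494 228.73418] 0 [nan nan]
tri [nan nan nan]
grip rect ((575.8533935546875, -182.1923370361328), (73.93301391601562, 25.009212493896484), 23.32469940185547) [ 0.56692437 -0.1863549   0.1445    ]
yaw 8.958541
depth grip [ 0.56581217 -0.18679171  0.14676497]
rim 157 ((567.86572265625, -232.19647216796875), (105.00967407226562, 69.74116516113281), 1.3277217149734497) [ 0.57314593 -0.24330885  0.06693494]
0.25 165 [ 0.25407455 -0.34836363  0.22042004] [ 0.28056513 -0.32481588  0.27953926]
0.4 295 [ 0.25283782 -0.34906699  0.37013059] [ 0.28044861 -0.32402082  0.42981533]
0.6 787 [ 0.25152988 -0.35007064  0.57003049] [ 0.28040437 -0.32369232  0.62990625]<stdin>:9: RuntimeWarning: Mean of empty slice.
  ret = um.true_divide(
<stdin>:12: RuntimeWarning: Mean of empty slice.
```

Run:
```python
from h import *
f=dict(np.load("pics/top0.npz"));s=dict(np.load("pics/scene0.npz"));W=cloud(f)
def brown(f,u0,u1,v0,v1):
    h=cv2.cvtColor(f["frame"],cv2.COLOR_BGR2HSV)[v0:v1,u0:u1]
    k=(((h[...,0]<20)|(h[...,0]>172))&(h[...,1]>110)&(h[...,2]<115)).astype(np.uint8)
    n,l,st,c=cv2.connectedComponentsWithStats(k);i=1+st[1:,4].argmax()
    v,u=np.nonzero(l==i);return np.c_[u+u0,v+v0].astype(np.float32)
pt=brown(f,340,365,205,250);ps=brown(s,352,375,210,240)
pt=np.array([p for p in pt if W[int(p[1]),int(p[0]),2]>.12])
print(len(pt),pt.min(0),pt.max(0),pt.mean(0),len(ps),ps.mean(0))
P=[np.array([[q["fx"],0,q["cx"]],[0,q["fy"],q["cy"]],[0,0,1]])@np.c_[q["R"],q["t"]] for q in(f,s)]
X=cv2.triangulatePoints(P[0],P[1],pt.mean(0).reshape(2,1).astype(float),ps.mean(0).reshape(2,1).astype(float));print("tri",(X[:3]/X[3]).ravel())
g=cast(f,pt,.1445);print("grip rect",cv2.minAreaRect((g[:,:2]*1000).astype(np.float32)),g.mean(0))
l=cv2.fitLine((g[:,:2]*1000).astype(np.float32),cv2.DIST_L2,0,.01,.01).ravel();print("yaw",np.degrees(np.arctan2(l[1],l[0])))
from bench import bot
def rot(yaw,tilt,flip):  # tilt>0: gripper body leans to +y side
    a=np.radians(yaw);x=np.array([np.cos(a),np.sin(a),0]);n=np.array([-x[1],x[0],0])
    z=-np.cos(tilt)*np.array([0,0,1])-np.sin(tilt)*n
    x=x*flip;return np.c_[x,np.cross(z,x),z]
G=np.array([.566,-.187,.140])
for fl in(1,-1):
    for n,p,t,y in(("app",G+[0,.05,.09],.5,5),("grasp",G,.5,5),("up",[.566,-.232,.151],0,5),("hi",[.566,-.232,.29],0,5),("over",[.474,.201,.29],0,-4.5),("low",[.474,.201,.1755],0,-4.5)):
        R=rot(y,t,fl);q=bot.ik(np.array(p)+.008*R[:,2],R);print(fl,n,None if q is None else np.round(q,0))
```

```text
128 [350. 218.] [357. 242.] [353.29688 229.72656] 37 [360.81082 224.1892 ]
tri [ 0.56458582 -0.18611138  0.14539745]
grip rect ((564.2177124023438, -188.21502685546875), (52.55404281616211, 12.366722106933594), 2.751800537109375) [ 0.56476323 -0.18784146  0.1445    ]
yaw 3.5081942
1 app [-47.  23.  49. 113.  15.  50. -95.]
1 grasp [-36.  30.  43. 117.  14.  37. -94.]
1 up [-26.  40.  61. 108. -41.  58. -32.]
1 hi [-30.  28.  65. 100. -27.  69. -43.]
1 over [ -67.    8.   41.  111.   -6.   63. -118.]
1 low [ -65.   18.   42.  118.  -16.   49. -109.]
-1 app [-29.  18.  25. 112.  26.  54.  74.]
-1 grasp [-25.  26.  27. 116.  27.  41.  74.]
-1 up [-13.  29.  39. 107. -23.  52. 132.]
-1 hi [-24.  23.  54. 100. -20.  67. 131.]
-1 over [-43.   7.  15. 110.  -2.  63.  58.]
-1 low [-42.  15.  13. 117.  -4.  49.  60.]
```

```bash
cat >> h.py <<'E'
def rot(yaw,tilt,flip=-1):
    a=np.radians(yaw);x=np.array([np.cos(a),np.sin(a),0]);n=np.array([-x[1],x[0],0])
    z=-np.cos(tilt)*np.array([0,0,1])-np.sin(tilt)*n
    x=x*flip;return np.c_[x,np.cross(z,x),z]
def tcp(grip,R,back=0): return np.array(grip)+(.008-back)*R[:,2]
E
python3 - <<'E'
from h import *
from bench import bot
G=np.array([.565,-.187,.140]);R=rot(4,.5)
bot.reach(tcp(G,R,.13),R);s=bot.sense();print(s['clock'],np.round(s['joints'],1),s['eef_pos'])
for n,p,t,y in(("grasp",G,.5,4),("up",[.566,-.232,.151],0,4),("hi",[.566,-.232,.29],0,4),("over",[.474,.201,.29],0,-4.5),("low",[.474,.201,.1755],0,-4.5)):
    Q=rot(y,t);q=bot.ik(tcp(p,Q),Q);print(n,None if q is None else np.round(q,0))
f=bot.grab_frame("wrist");np.savez("pics/w1.npz",**f);cv2.imwrite("pics/w1.png",f["frame"]);print(f["fx"],f["cx"],f["cy"])
f=bot.grab_frame("top");np.savez("pics/t1.npz",**f)
E
```

```text
2.9 [-30.2  15.8  24.5 111.4  26.3  58.4  72.8] [ 0.56119587 -0.12789105  0.24699604]
grasp [-24.  26.  26. 116.  27.  42.  73.]
up [  2.  25.  18. 106. -10.  50. 119.]
hi [ -3.  18.  25.  99.  -8.  65. 118.]
over [-42.   7.  13. 110.  -2.  63.  57.]
low [-40.  15.  12. 117.  -4.  49.  59.]
371.64829954431775 320.1311580654079 237.01833594458665
```

View pics/w1.png

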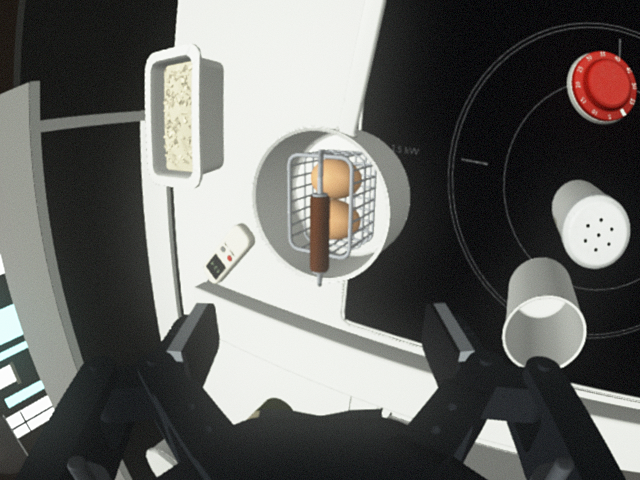

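The wrist view shows the wooden grip from (320,194) to (319,272) and both eggs at (337,180) and (335,218). The fingers are well clear of everything. I'll refine the grip centre and yaw from this view.

```bash
cat >> h.py <<'E'
def castw(f,uv,z):
    uv=np.atleast_2d(uv).astype(float);K=np.array([[f["fx"],0,f["cx"]],[0,f["fy"],f["cy"]],[0,0,1.]])
    n=cv2.fisheye.undistortPoints(uv.reshape(-1,1,2),K,np.zeros(4)).reshape(-1,2)
    d=np.c_[n,np.ones(len(n))]@f["R"];c=-f["R"].T@f["t"]
    return c+d*((z-c[2])/d[:,2])[:,None]
def brown(f,u0,u1,v0,v1):
    h=cv2.cvtColor(f["frame"],cv2.COLOR_BGR2HSV)[v0:v1,u0:u1]
    k=(((h[...,0]<20)|(h[...,0]>172))&(h[...,1]>140)&(h[...,2]<130)).astype(np.uint8)
    n,l,st,c=cv2.connectedComponentsWithStats(k);i=1+st[1:,4].argmax()
    v,u=np.nonzero(l==i);return np.c_[u+u0,v+v0].astype(np.float32)
def gripline(f,z,box,cast=castw):
    p=brown(f,*box);g=cast(f,p,z);l=cv2.fitLine((g[:,:2]*1000).astype(np.float32),cv2.DIST_L2,0,.01,.01).ravel()
    r=cv2.minAreaRect((g[:,:2]*1000).astype(np.float32))
    return len(p),g.mean(0),np.degrees(np.arctan(l[1]/l[0])),r
E
python3 - <<'E'
from h import *
f=dict(np.load("pics/w1.npz"));t=dict(np.load("pics/t1.npz"));print("cam",-f["R"].T@f["t"])
print(gripline(f,.143,(295,345,180,285)));
# z of grip: rays from wrist & top
print(gripline(f,.140,(295,345,180,285))[1],gripline(f,.15,(295,345,180,285))[1])
# basket rim outline corners in wrist image (thick rim wire), plane z=.064
c=castw(f,[[290,156],[292,245],[352,156],[345,255]],.064);print(np.round(c,4))
# saucepan rim circle at z .075 : extremes
E
```

```text
cam [ 0.4791039  -0.07073326  0.36211345]
(2, array([ 0.54134259, -0.19039036,  0.143     ]), np.float32(55.801678), ((541.342529296875, -190.39035034179688), (1.0098340511322021, 0.0), -124.35615539550781))
[ 0.54219473 -0.19202865  0.14      ] [ 0.53935425 -0.18656768  0.15      ]
[[ 0.5267 -0.263   0.064 ]
 [ 0.6162 -0.2563  0.064 ]
 [ 0.5192 -0.199   0.064 ]
 [ 0.6121 -0.1973  0.064 ]]
```

```bash
sed -i 's/>140)&(h\[...,2\]<130)/>110)\&(h[...,2]<150)/' h.py
python3 - <<'E'
from h import *
f=dict(np.load("pics/w1.npz"));h=cv2.cvtColor(f["frame"],cv2.COLOR_BGR2HSV);print(h[200:270:12,319].tolist(),h[230,308:332:3].tolist())
n,c,y,r=gripline(f,.142,(295,345,180,285));p=brown(f,295,345,180,285);print(n,c,y,r,p.min(0),p.max(0))
E
```

```text
[[12, 125, 104], [11, 116, 103], [11, 125, 94], [10, 109, 94], [10, 109, 96], [12, 95, 97]] [[37, 11, 202], [9, 123, 118], [12, 126, 115], [11, 123, 104], [9, 105, 92], [13, 91, 81], [14, 81, 66], [15, 109, 150]]
594 [ 0.56324212 -0.18906954  0.142     ] 0.8542069 ((567.7273559570312, -187.33457946777344), (54.255088806152344, 9.506418228149414), 3.611997604370117) [311. 197.] [323. 269.]
```

```bash
sed -i 's/>110)&(h\[...,2\]<150)/>70)\&(h[...,2]<125)/' h.py
python3 - <<'E'
from h import *
f=dict(np.load("pics/w1.npz"))
n,c,y,r=gripline(f,.140,(300,335,185,285));p=brown(f,300,335,185,285);print(n,c,y,r,p.min(0),p.max(0))
# full-column midline fit
V=[v for v in range(200,268) ];m=np.array([[np.mean(p[p[:,1]==v,0]),v] for v in V]);g=castw(f,m,.140);print(np.degrees(np.polyfit(g[:,0],g[:,1],1)[0]),g.mean(0), g[0],g[-1])
w=[np.ptp(p[p[:,1]==v,0]) for v in V];print(w)
E
```

```text
1234 [ 0.56645206 -0.18709999  0.14      ] 0.6126178 ((567.9013671875, -186.29859924316406), (57.9085693359375, 15.52419376373291), 3.5439348220825195) [310. 196.] [329. 271.]
1.2603006037753448 [ 0.56739754 -0.1870553   0.14      ] [ 0.54250322 -0.18760686  0.14      ] [ 0.59320985 -0.18608785  0.14      ]
[np.float32(18.0), np.float32(18.0), np.float32(18.0), np.float32(18.0), np.float32(18.0), np.float32(18.0), np.float32(19.0), np.float32(19.0), np.float32(18.0), np.float32(17.0), np.float32(18.0), np.float32(18.0), np.float32(15.0), np.float32(17.0), np.float32(17.0), np.float32(17.0), np.float32(18.0), np.float32(18.0), np.float32(17.0), np.float32(17.0), np.float32(17.0), np.float32(17.0), np.float32(17.0), np.float32(17.0), np.float32(17.0), np.float32(17.0), np.float32(17.0), np.float32(18.0), np.float32(18.0), np.float32(17.0), np.float32(17.0), np.float32(17.0), np.float32(17.0), np.float32(17.0), np.float32(18.0), np.float32(18.0), np.float32(18.0), np.float32(18.0), np.float32(19.0), np.float32(16.0), np.float32(17.0), np.float32(17.0), np.float32(17.0), np.float32(17.0), np.float32(17.0), np.float32(16.0), np.float32(16.0), np.float32(16.0), np.float32(17.0), np.float32(17.0), np.float32(14.0), np.float32(15.0), np.float32(15.0), np.float32(15.0), np.float32(15.0), np.float32(17.0), np.float32(16.0), np.float32(17.0), np.float32(15.0), np.float32(12.0), np.float32(15.0), np.float32(14.0), np.float32(16.0), np.float32(13.0), np.float32(13.0), np.float32(14.0), np.float32(15.0), np.float32(13.0)]
```

Run:
```python
from h import *
from bench import bot
G=np.array([.567,-.187,.140]);R=rot(2.3,.5)
bot.gripper_to(.55)
bot.servo_line(tcp(G,R,.10),R,rate=.1);bot.servo_line(tcp(G,R),rate=.12)
s=bot.sense();print(s['clock'],s['eef_pos'],s['force'],s['finger_gap'])
bot.gripper_to(0,60)
s=bot.sense();print(s['clock'],s['eef_pos'],s['force'],s['torque'],s['finger_gap'],s['gripper_force'],np.round(s['joints'],1))
for n,p,t,y in(("up",[.566,-.232,.151],0,2.3),("hi",[.566,-.232,.29],0,2.3)):
    Q=rot(y,t);q=bot.ik(tcp(p,Q),Q);print(n,None if q is None else np.round(q,0))
f=bot.grab_frame("wrist");np.savez("pics/w2.npz",**f);cv2.imwrite("pics/w2.png",f["frame"])
```

```text
4.9 [ 0.56759093 -0.19048638  0.13351678] [-0.86594088  0.04622524  0.0774051 ] 0.5494490223814492
5.3083 [ 0.56760432 -0.1905779   0.13351091] [-0.61583091  2.47877624  6.04157327] [0.3068075  0.24982684 0.07126582] 0.14008087658407428 58.3347487449646 [-23.5  26.4  25.6 115.   26.3  42.9  72.3]
up [  9.  25.  10. 106.  -5.  50. 113.]
hi [  6.  17.  13.  98.  -4.  65. 112.]
```

View pics/w2.png

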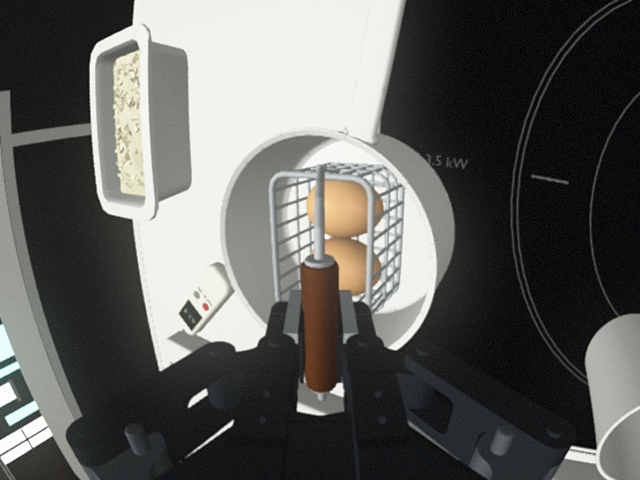

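The wrist view shows the grip held square in the middle of the pads, at about (320,325). The eggs are in place. Next I'll swing the bail upright about its pivot and lift a little.

Run:
```python
from h import *
from bench import bot
s=bot.sense();R0=s['eef_rot'];G=s['eef_pos']-.008*R0[:,2];P=G+.09*R0[:,2];print("pivot",P)
for t in np.linspace(.5,0,6)[1:]:
    R=rot(2.3,t);bot.servo_line(tcp(P-.09*R[:,2],R),R,rate=.03);s=bot.sense();print(round(t,2),s['clock'],np.round(s['force'],1),np.round(s['torque'],2))
c=s['eef_pos'];bot.servo_line(c+[0,0,.03],rate=.05);s=bot.sense();print(s['clock'],np.round(s['force'],1),np.round(s['torque'],2),s['finger_gap'],np.round(s['joints'],1))
f=bot.grab_frame("wrist");np.savez("pics/w3.npz",**f);cv2.imwrite("pics/w3.png",f["frame"])
f=bot.grab_frame("top");np.savez("pics/t3.npz",**f)
```

```text
pivot [ 0.56927908 -0.22981383  0.06152227]
0.4 5.7833 [ 2.2 -0.2  0.1] [ 0.32 -0.12  0.08]
0.3 6.2083 [ 0.6 -0.3  0.3] [ 0.03 -0.17  0.1 ]
0.2 6.6333 [ 1.  -0.6  0.2] [-0.1  -0.2   0.04]
0.1 7.0583 [ 0.5 -1.3  0.5] [-0.22 -0.19  0.03]
0.0 7.4833 [ 1.5 -1.4  1.1] [-0.27 -0.17  0.06]
8.225 [-1.2  0.6 -4.3] [ 0.03 -0.03  0.01] 0.1386198030806807 [  7.3  22.9  11.  104.4  -5.3  53.2 113. ]
```

View pics/w3.png

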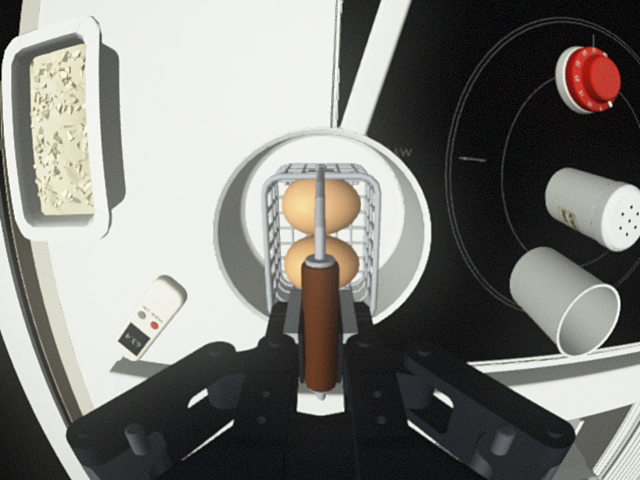

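The basket hangs centred under the upright bail, clear of the saucepan, with both eggs inside at (320,205) and (320,262). I'll lift it clear and carry it across.

Run:
```python
from h import *
from bench import bot
s=bot.sense();c=s['eef_pos']
bot.servo_line([c[0],c[1],.290],rate=.08)
R=rot(-4.5,0);bot.servo_line([.474,.201,.290],R,rate=.09);bot.sleep(.8)
s=bot.sense();print(s['clock'],s['eef_pos'],np.round(s['force'],1),np.round(s['torque'],2),s['finger_gap'],np.round(s['joints'],1))
for n in("wrist","top","scene"):
    f=bot.grab_frame(n);np.savez(f"pics/{n}4.npz",**f);cv2.imwrite(f"pics/{n}4.png",f["frame"])
w=cv2.imread("pics/wrist4.png");t=cv2.imread("pics/top4.png");cv2.imwrite("pics/m4.png",np.hstack([w[100:480,130:510],cv2.resize(t[200:350,110:260],(380,380))]))
```

```text
15.7833 [0.47401328 0.20100818 0.29000766] [ 0.1  1.  -4.6] [ 0.    0.05 -0.01] 0.14169454864634273 [-25.1   7.2  -5.5 108.7   0.8  64.2  54.6]
```

View pics/m4.png

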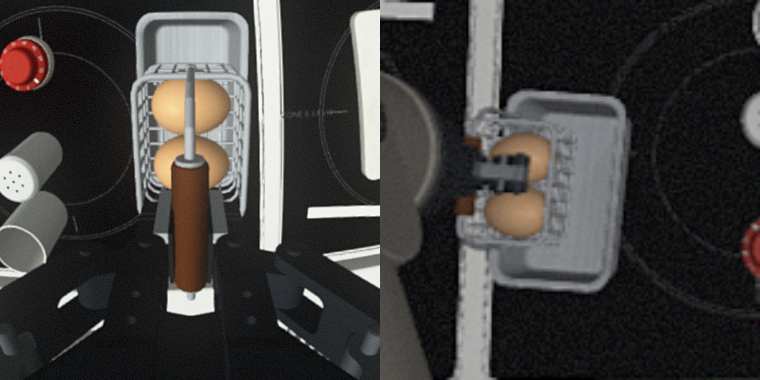

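The wrist crop shows the basket level over the pan, with both eggs in and the grip centred in the pads. The container lies directly below, parallel to the basket. I'll check the lateral centring of both from the wrist and top views.

Run:
```python
from h import *
f=dict(np.load("pics/wrist4.npz"));t=dict(np.load("pics/top4.npz"));t0=dict(np.load("pics/top0.npz"))
g=cv2.GaussianBlur(cv2.cvtColor(f["frame"],cv2.COLOR_BGR2GRAY),(3,3),0)
def span(v,u0=319):
    r=g[v]>75;l=u0
    while r[l-4:l].any(): l-=1
    q=u0
    while r[q+1:q+5].any() and q<400: q+=1
    return l,q
for v in(122,130,138,146,154): 
    l,q=span(v);print("pan",v,l,q,np.round(castw(f,[[l,v],[q,v],[(l+q)/2,v]],.063)[:,:2],4).tolist())
for v in(190,200,215,230,250): 
    l,q=span(v);c=castw(f,[[l,v],[q,v]],.212);print("bsk",v,l,q,np.round(c[:,:2],4).tolist(),np.round(c.mean(0)[:2],4))
W=cloud(t);m=np.zeros((480,640),bool);m[225:310,135:215]=True
p=W[m&(W[...,2]>.200)&(W[...,2]<.222)];print(len(p),cv2.minAreaRect((p[:,:2]*1000).astype(np.float32)),p.mean(0))
# pan from t0: rim long sides: robust line fits
W=cloud(t0);m[:]=0;m[225:325,145:220]=True
p=W[m&(W[...,2]>.057)&(W[...,2]<.073)][:,:2]
a=np.radians(-4.5);B=np.c_[[np.cos(a),np.sin(a)],[-np.sin(a),np.cos(a)]];q=(p-[.4742,.2008])@B
print("pct",np.round(np.percentile(q,[.5,2,98,99.5],axis=0)*1000,1).T.tolist())
for s in(-1,1):
    k=(q[:,1]*s>.043)&(abs(q[:,0])<.07);print("side",s,k.sum(),np.polyfit(q[k,0],q[k,1],1)*[57.3,1000])
    k=(q[:,0]*s>.077)&(abs(q[:,1])<.04);print("end",s,k.sum(),np.polyfit(q[k,1],q[k,0],1)*[57.3,1000])
```

```text
pan 122 309 319 [[0.3968, 0.1968], [0.3976, 0.2062], [0.3972, 0.2015]]
pan 130 285 378 [[0.4024, 0.1733], [0.4088, 0.2621], [0.4061, 0.2175]]
pan 138 284 378 [[0.4101, 0.1717], [0.4166, 0.2616], [0.4138, 0.2164]]
pan 146 284 378 [[0.4178, 0.171], [0.4244, 0.2612], [0.4215, 0.2159]]
pan 154 284 378 [[0.4255, 0.1703], [0.4322, 0.2608], [0.4293, 0.2153]]
bsk 190 283 380 [[0.434, 0.183], [0.4382, 0.2386]] [0.4361 0.2108]
bsk 200 260 381 [[0.4387, 0.169], [0.4441, 0.239]] [0.4414 0.204 ]
bsk 215 261 380 [[0.4477, 0.1685], [0.4531, 0.238]] [0.4504 0.2033]
bsk 230 262 380 [[0.4569, 0.168], [0.4623, 0.2378]] [0.4596 0.2029]
bsk 250 263 379 [[0.4694, 0.167], [0.4749, 0.2368]] [0.4722 0.2019]
262 ((472.6805725097656, 198.94004821777344), (69.7651138305664, 104.6424560546875), 87.4006118774414) [0.47051196 0.18773638 0.21319948]
pct [[-87.7, -87.0, 86.8, 87.5], [-54.1, -53.5, 53.1, 54.1]]
side -1 186 [ 2.40294240e-02 -5.06209149e+01]
end -1 137 [  0.34062963 -83.79050623]
side 1 284 [-1.01029758e-02  4.90044574e+01]
end 1 133 [6.48300828e-02 8.35105772e+01]
```

Run:
```python
from h import *
from bench import bot
bot.servo_line([.474,.2015,.219],rate=.06);bot.sleep(.4)
s=bot.sense();print(s['clock'],s['eef_pos'],np.round(s['force'],1))
for n in("wrist","top"):
    f=bot.grab_frame(n);np.savez(f"pics/{n}5.npz",**f)
    if n=="wrist":
        w=f["frame"][60:320,210:430];cv2.imwrite("pics/w5.png",cv2.resize(w,None,fx=2.3,fy=2.3,interpolation=cv2.INTER_CUBIC))
```

```text
17.6667 [0.47402664 0.2014898  0.21905606] [-0.3  0.8 -5.1]
```

View pics/w5.png

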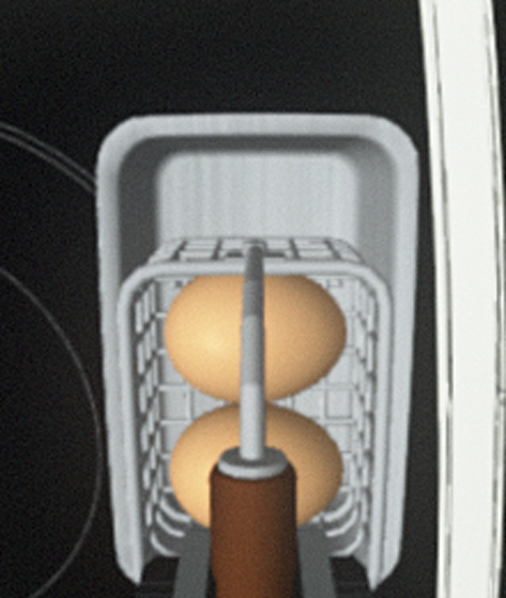

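The view shows the basket just above the container. Outer rim edges are at crop columns 98 and 417, and basket rim edges at 117 and 392, so the basket sits slightly to the left. I'll quantify the offset from those edges.

Run:
```python
from h import *
f=dict(np.load("pics/wrist5.npz"))
g=cv2.GaussianBlur(cv2.cvtColor(f["frame"],cv2.COLOR_BGR2GRAY),(3,3),0).astype(int)
v0,r=150,g[150];print(r[240:275].tolist(),r[380:400].tolist())
L=[];Rr=[]
for v in range(135,235,4):
    d=np.diff(g[v]);l=240+d[240:265].argmax()+.5;q=384+d[384:399].argmin()+.5
    L.append([l,v]);Rr.append([q,v])
a=castw(f,L,.064)[:,:2];b=castw(f,Rr,.064)[:,:2];fit=lambda p:np.polyfit(p[:,0]-.474,p[:,1],1)
res=lambda p:np.std(p[:,1]-np.polyval(fit(p),p[:,0]-.474))
print(fit(a),fit(b),res(a),res(b),"mid at x=.474",(fit(a)+fit(b))/2,"width",fit(b)[1]-fit(a)[1])
# far end rim: column scan
E=[]
for u in range(275,370,5):
    d=np.diff(g[:,u]);E.append([u,95+d[95:125].argmax()+.5])
e=castw(f,E,.064)[:,:2];k=np.polyfit(e[:,1]-.2015,e[:,0],1);print("end",k,e[:,0].std())
# basket rim sides at z=.079+.062
L=[];Rr=[]
for v in range(185,290,5):
    row=g[v].copy();print(row[256:272].tolist(),row[374:386].tolist()) if v in(205,) else 0
# basket far rim bar row
print(castw(f,[[262,190],[380,190],[320,176]],.141)[:,:2])
```

```text
[24, 24, 23, 23, 26, 28, 28, 27, 27, 25, 31, 69, 128, 169, 180, 176, 169, 162, 153, 142, 126, 104, 84, 75, 73, 74, 73, 71, 72, 73, 72, 73, 73, 71, 72] [152, 163, 176, 189, 198, 201, 200, 198, 197, 194, 173, 126, 75, 51, 48, 47, 56, 102, 177, 230]
[-0.07735061  0.14874383] [-0.07836752  0.25699169] 0.00023084204900518398 0.00023070460476732422 mid at x=.474 [-0.07785907  0.20286776] width 0.10824785326664119
end [0.0750567  0.38685083] 0.001578385693498516
[181, 182, 179, 173, 170, 179, 193, 197, 185, 159, 125, 99, 92, 99, 103, 103] [160, 191, 203, 201, 188, 165, 154, 170, 195, 205, 205, 205]
[[0.43298279 0.17133596]
 [0.43823882 0.2391236 ]
 [0.42771065 0.20525125]]
```

Run:
```python
from h import *
from bench import bot
bot.servo_line([.474,.2024,.215],rate=.03);bot.sleep(.3);bot.servo_line([.474,.2024,.1675],rate=.03);bot.sleep(1)
s=bot.sense();print(s['clock'],s['eef_pos'],np.round(s['force'],1),np.round(s['torque'],2),s['finger_gap'],np.abs(s['dq']).max())
F={}
for n in("wrist","top"):
    f=bot.grab_frame(n);np.savez(f"pics/{n}6.npz",**f);F[n]=f["frame"]
cv2.imwrite("pics/m6.png",np.hstack([cv2.resize(F["wrist"][60:340,210:430],(440,560)),cv2.resize(F["top"][225:325,140:215],(350,560)[:2])]))
W=cloud(f);m=np.zeros((480,640),bool);m[225:320,145:215]=True
p=W[m&(W[...,2]>.08)&(W[...,2]<.1)];print("rim",len(p),np.median(p[:,2]),cv2.minAreaRect((p[:,:2]*1000).astype(np.float32)))
```

```text
21.0833 [0.47399953 0.20238668 0.16750055] [-0.3 -0.2 -4.3] [-0.03  0.02 -0.01] 0.14192786317547101 0.08306310674690388
rim 205 0.09126183092682298 ((472.869873046875, 200.3639373779297), (69.15335083007812, 104.66910552978516), 86.44267272949219)
```

View pics/m6.png

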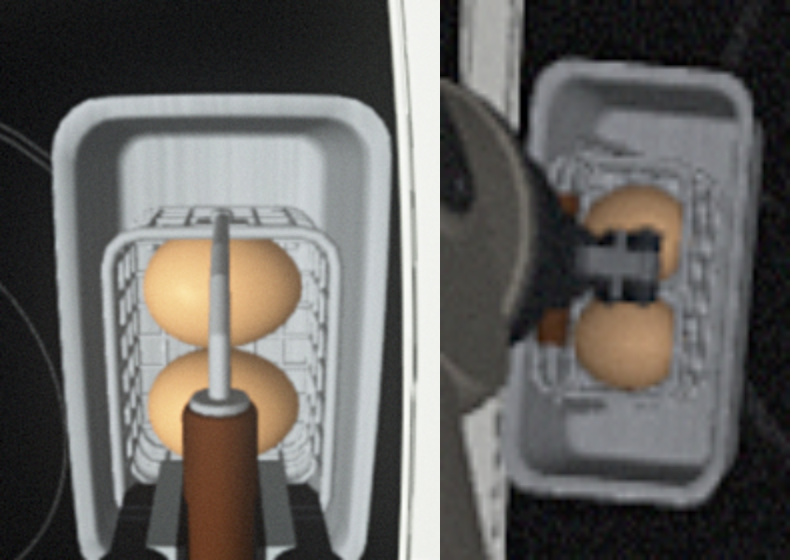

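The final view shows the basket inside the container with even gaps: both the pan and basket midlines fall at crop column 221. Both eggs are in. The wrist force is just the hanging weight, so nothing is touching.

```bash
python3 -c "
from bench import bot
print(bot.finish_job(),bot.sense()['clock'])"
```

```text
the job is handed in; nothing more can be done
the job is handed in; nothing more can be done
```

Job handed in at about 21 s: the basket, with both eggs in it, is held level in the steel container, centred to about 1–2 mm by the camera check, with its feet about 25 mm above the floor and no sign of contact; the judge's verdict was not shown.

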